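# Hold the glass cell in the light path

### The job

First hold the lamp's shutter open: balance the square steel block flat on the domed plunger on top of the lamp housing and let go, so that the block's own weight keeps the plunger fully down. Then take the glass cell out of its rack by its two frosted faces only, never touching the clear windows, and hold it upright in the light path, midway between lamp and receiver, windows square to the light and the light going through about the middle of the windows. Finish while holding the cell there: it is not put down and touches nothing but the fingers; the other things on the bench stay where they are.

Things in the scene. Friction and masses are not known exactly. Their poses are not given: they have to be found in the camera images.
- gate: Fixed optical gate on an 84 x 230 x 12 mm aluminium base; two grey housings, 56 mm wide (x), tops at 79 mm. On its +y side the lamp, 85 mm long, with the domed plunger on top; on its -y side the receiver, 46 mm long, with a black snout. Origin on the bench midway between them: 80 mm from housing to housing, 70 mm clear. z up; light runs along y. Place and yaw vary.
- light_path (a point): Point on the light's line midway between lamp and receiver: straight above the gate's origin, 60 mm above the bench. Axes as the gate's: y along the light.
- dome_top (a point): Top centre of the domed plunger head (40 mm across, dome radius 60 mm) on the lamp housing: 95 mm from the gate's origin along its +y, 105 mm above the bench when up. Moves down with the plunger.
- plunger (a joint): Plunger and shutter blade, sliding straight down: 0 up (light shut off) to 0.008 m fully down (light free). Sprung: about 1.2 N holds it fully down, without a catch, so it rises when unloaded. The steel block's weight (2.2 N or more) is enough.
- weight: Loose square ground-steel block with rounded corners, 50 x 50 x 13 mm, about 0.27 kg, lying flat on the bench. Origin at the centre of its underside, z up, x and y square to its sides.
- rack: Fixed grey block 70 (x) x 56 (y) x 22 mm with one pocket, 16 mm deep, 33 x 19 mm, in its top. Origin at the centre of its underside, z up. It changes sides with the steel block from start to start.
- cell: Loose glass cell, 0.07 kg, upright in the rack's pocket. Origin: centre of its underside (at first 6 mm above the bench), z up. 30 mm along x between two narrow frosted (milky) faces, 14 mm wide; 16 mm along y between two wide clear windows. Walls 66 mm high, then a white stopper 22 x 12 mm up to 74 mm. Frosted faces are free from 16 to 66 mm above the underside.
- cell_windows: The two clear windows of the cell, 24 mm wide, 64 mm high, on its +y and -y sides, part of the cell (same origin and axes). Must not be touched by the fingers.
- window_mid (a point): Point of the cell that belongs on the light's line: inside it, 30 mm above its underside, between the windows. Axes as the cell's.
- hex_bar: Bystander: hexagonal steel bar lying on the bench, 22 x 100 x 19 mm, origin at the centre of its underside. Leave it alone.
- steel_ring: Bystander: steel ring lying on the bench, 52 mm across, 14 mm high, origin at the centre of its underside. Leave it alone.
- loupe: Bystander: black loupe, 36 mm across, 34 mm high, standing on the bench, origin at the centre of its underside. Leave it alone.
Mind the look-alikes: they are no part of the job. There is more than one size of the gate; the job needs the larger.

How it is judged (in metres and radians):
On the way, in this order (a step that is already met when the one before it is completed fails the run):
1. the steel block lies balanced and let go on the domed plunger and holds it down (value of joint plunger above 0.006 m and horizontal distance between weight and dome_top below 0.013 m and z of weight in the frame of dome_top above -0.005 m and angle between weight's own z axis and vertical below 0.22 rad and contact force between weight and gate above 1 N and contact force between each of the arm, the fingers and weight below 0.05 N and linear speed of weight below 0.03 m/s), for 0.4 s.
2. the cell is lifted clear of the rack by its frosted faces (contact force between the fingers and cell above 2 N and contact force between the fingers and cell_windows below 0.5 N and height (world z) of cell above 0.03 m and contact force between cell and rack below 0.05 N), for 0.2 s.
At the end, for the whole second after the job is handed in: Block released on the dome: within 13 mm of its centre, tilt < 0.22 rad, plunger down > 6 mm. Cell held (> 2 N) by frosted faces only, still, touching nothing else; window centre within 7 mm sideways, 14 mm in height, 15 mm along the light; upright and square to it within 0.14 rad (all of step 1 and contact force between the fingers and cell above 2 N and contact force between the fingers and cell_windows below 0.5 N and x of window_mid in the frame of light_path between -0.007 and 0.007 m and y of window_mid in the frame of light_path between -0.015 and 0.015 m and z of window_mid in the frame of light_path between -0.014 and 0.014 m and angle between the y axis of cell and the y axis of gate, either way round below 0.14 rad and angle between cell's own z axis and vertical below 0.14 rad and contact force between cell and gate below 0.05 N and contact force between cell and weight below 0.05 N and linear speed of cell below 0.02 m/s); the arm keeps its last pose, push and grip.
It fails at once if the fingers press on the clear windows (contact force between the fingers and cell_windows above 1.5 N).
It fails at once if a bystander is moved more than 30 mm (distance of any of hex_bar, steel_ring, loupe from where it was at the start of the episode above 0.03 m).
It also fails if it takes over 64 s, if anything falls off the work surface, if the arm or the gripper's body presses on something with over 40 N, if the wrist force passes 120 N, or if a joint passes its speed limit or range.

### The arm

A 6-joint arm with a two-finger parallel gripper is mounted at the origin on a cart in front of the work surface, level with it; the furniture and walls round the work are solid. World frame = base frame: x ahead of the robot, y to its left, z up, the work surface at z = 0. Lengths are in m, angles in degrees, forces in N, time in s.
With the tool pointing down it reaches from about 0.25 to 0.775 m from the base axis. Payload 8.9 kg.
Tool frame: the origin (TCP) lies between the finger pads; the fingertips stand 22 mm ahead of it and the grasp point (between the pads) lies 3 mm ahead of it; y points along the fingers, z is the direction in which the jaws open and shut, and the axes are right-handed (so a half turn about y gives the same grasp; the last joint's range is limited). The gripper opens to 85 mm and grips with 20 to 120 N. Pads are 22 mm wide; open, the fingers measure 114 mm over their backs; the gripper's body (76 mm by 85 mm) begins 54 mm behind the grasp point. The pads swing forward as they close: fully open they stand 13 mm farther back than shut.
Start: joints at [-71.408, 16.656, -8.789, 64.555, 0, 82.019], TCP at [0.235, -0.47, 0.253] pointing down, gripper open.
Joint ranges: [-144.48, 144.48], [-52.06, 99.96], [-74.48, 78.29], [-112.23, 115.85], [-86.99, 84.42], [-180, 180]. Speed limits (degrees/s): [127.2, 127.2, 159.86, 180, 180, 180].

### API

Orientations are given as a 3x3 rotation matrix whose columns are the frame's x, y, z axes.
In Python, from rig import arm, state, imaging, job gives the robot as it stands. Calls block until the motion is done:
- arm.move_to(position, orientation): joint-space move of the TCP to a pose.
- arm.move_linear(position, feed=0.15, rotation=None, threshold=None): straight line of the TCP; rotation=None keeps the orientation; feed is the mean speed in m/s. With threshold (N) it stops when the force on the tool has changed by that much, and returns True; else False.
- arm.movej(angles): joint-space move.
- arm.set_gripper(opening): opening from 0.0 (shut) to 1.0 (fully open); the grip force is fixed at half the most; returns when the fingers have stopped.
- arm.wait(seconds).
- arm.ik(position, orientation): joint angles nearest the present ones, or None.
- state(): the state.
- imaging.camera(name): name is "side" or "top" or "wrist"; returns a dict with "color" (480x640x3 uint8, red, green, blue), "vertical_fov" (degrees; the focal length in pixels is half the picture's height over the tangent of half this angle, whatever the lens; pixels are square), "cx", "cy" (the principal point, pixels), "R" (3x3) and "t" (3): a world point X has camera coordinates R X + t. Camera axes: x right, y down, z forward; pixel columns grow to the right and rows downward; lengths in m; the calibration is good to about 2 mm. A picture is of the moment at which its call begins. There is no depth.
A pose or a line that the arm cannot do raises arm.IKError and nothing moves.
- job.sign_off(): hands the job in, once; it reports no verdict.
The state is a dict: "time": time; "q": joint angles; "joint_vel": joint speeds; "joint_efforts": joint torques, N m; "position": TCP position; "tool_rot": TCP orientation; "force": force on the tool from outside, world axes, zero at the start; "torque": the same for the moment, N m; "width": opening from 0.0 (shut) to 1.0 (fully open).
Only numpy, scipy, OpenCV 4.12 (cv2) and the standard library are available. Lean on these libraries where they do the work, as an engineer would, in place of code of your own. Each camera call takes 0.05 s, during which the arm holds its last target.

## Working session

There is one attempt and no reset: what is moved stays moved. The work goes in short steps, each a Python script; the robot and the scene stay as the last script left them, time stands still between calls to the robot, and variables do not carry over. Pictures are saved under pics/ and viewed, and the job is handed in when it is done.

```bash
ls; mkdir -p pics; python3 - <<'E'
from rig import arm,state,imaging,job
import cv2,numpy as np
for n in ["top","side","wrist"]:
    c=imaging.camera(n); cv2.imwrite(f"pics/{n}0.png",c["color"][:,:,::-1])
    print(n,c["vertical_fov"],c["cx"],c["cy"],np.round(c["R"],4).tolist(),np.round(c["t"],4), np.round(-np.array(c["R"]).T@c["t"],3))
s=state();print(s["time"],s["position"],np.round(s["tool_rot"],3).tolist(),s["force"],s["width"])
E
```

```text
pics
top 52.85055836171598 326.80348709394417 236.14030470517548 [[-0.0087, -0.9999, -0.0074], [-0.9951, 0.0094, -0.0981], [0.0981, 0.0065, -0.9952]] [0.0517 0.5365 1.066 ] [0.43  0.04  1.114]
side 57.542829809264724 321.97925370770224 248.277186465912 [[-0.9944, -0.1032, 0.0248], [-0.0765, 0.5349, -0.8415], [0.0736, -0.8386, -0.5397]] [0.5496 0.0886 1.0934] [0.473 0.926 0.651]
wrist 62.75526900668797 311.0151966767709 246.07328856723436 [[0.4458, -0.8951, -0.0015], [-0.8465, -0.4221, 0.3245], [-0.2912, -0.1434, -0.9459]] [-0.5251 -0.0414  0.3816] [ 0.31  -0.433  0.374]
0.15 [ 0.23475822 -0.4692441   0.2528691 ] [[-0.894, -0.0, 0.447], [-0.447, 0.001, -0.894], [-0.0, -1.0, -0.001]] [-0.65713729 -0.20856538  0.43689615] 1.0012257669898619
```

View pics/top0.png

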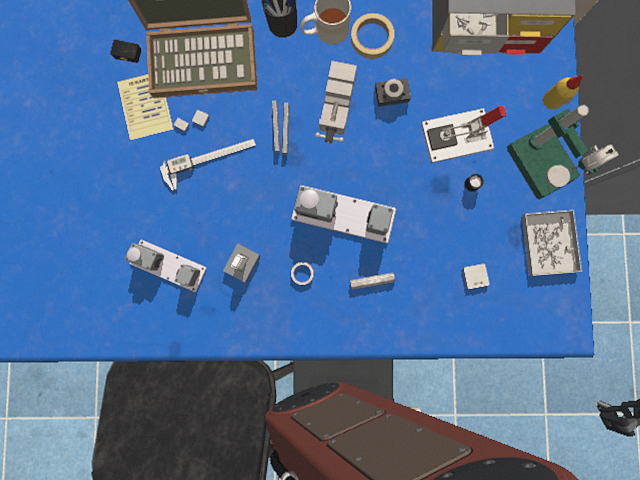

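View pics/side0.png

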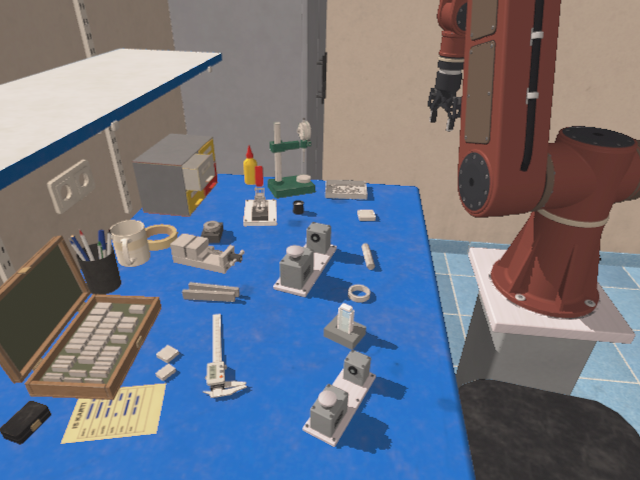

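View pics/wrist0.png

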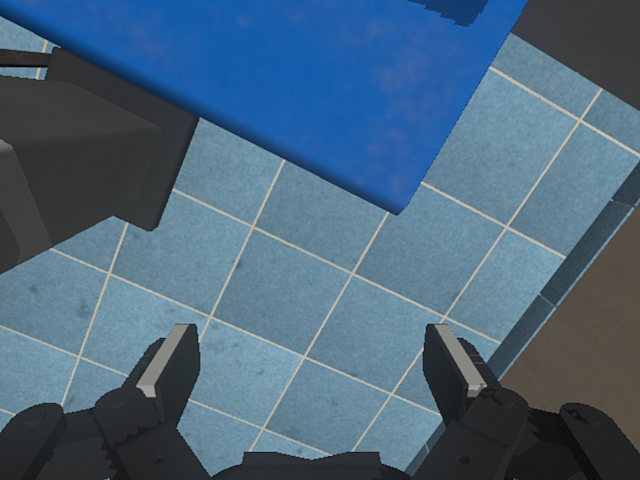

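The top view shows the large gate at about (343,215), with its lamp end at (315,203). The small look-alike gate is at (165,265), the rack with the cell at (240,262), and the steel block at (475,278). I'll measure these next.

```bash
cat > h.py <<'E'
from rig import arm,state,imaging,job
import cv2,numpy as np
def K(c):
    f=240/np.tan(np.radians(c["vertical_fov"])/2); return f
def ray(c,u,v):
    f=K(c);R=np.array(c["R"]);t=np.array(c["t"])
    d=R.T@np.array([(u-c["cx"])/f,(v-c["cy"])/f,1.]); return -R.T@t,d/np.linalg.norm(d)
def onz(c,u,v,z):
    o,d=ray(c,u,v); return o+d*(z-o[2])/d[2]
def proj(c,X):
    p=np.array(c["R"])@np.array(X)+np.array(c["t"]); f=K(c); return np.array([f*p[0]/p[2]+c["cx"],f*p[1]/p[2]+c["cy"]])
def tri(c1,p1,c2,p2):
    A=[];b=[]
    for c,p in((c1,p1),(c2,p2)):
        o,d=ray(c,*p);P=np.eye(3)-np.outer(d,d);A.append(P);b.append(P@o)
    return np.linalg.lstsq(np.vstack(A),np.hstack(b),rcond=None)[0]
def save(c,n,box=None,s=1):
    im=c["color"][:,:,::-1]
    if box: x0,y0,x1,y1=box; im=im[y0:y1,x0:x1]
    im=cv2.resize(im,None,fx=s,fy=s,interpolation=cv2.INTER_CUBIC); cv2.imwrite("pics/"+n+".png",im)
def down(th):  # jaw axis z at angle th(deg) in xy; y down
    t=np.radians(th); z=np.array([np.cos(t),np.sin(t),0]); y=np.array([0,0,-1.]); return np.column_stack([np.cross(y,z),y,z])
E
python3 - <<'E'
from h import *
c=imaging.camera("top"); im=c["color"]
hsv=cv2.cvtColor(im,cv2.COLOR_RGB2HSV)
m=((hsv[:,:,1]<90)&(hsv[:,:,2]>60)).astype(np.uint8)*255
m[:150]=0; m[345:]=0
cs,_=cv2.findContours(m,cv2.RETR_EXTERNAL,cv2.CHAIN_APPROX_NONE)
for k in cs:
    if cv2.contourArea(k)>120:
        r=cv2.minAreaRect(k); P=np.array([onz(c,*p,0.01)[:2] for p in cv2.boxPoints(r)])
        print(np.round(r[0],1),np.round(onz(c,*r[0],0.01),3)[:2],np.round([np.linalg.norm(P[1]-P[0]),np.linalg.norm(P[2]-P[1])],3),np.round(P,3).tolist())
save(c,"gate_t",(280,170,410,260),6);save(c,"rack_t",(215,235,275,315),7);save(c,"blk_t",(450,250,500,300),8)
c=imaging.camera("side");save(c,"gate_s",(260,210,350,300),7);save(c,"rack_s",(310,290,380,360),8)
E
```

```text
[372.3 280.4] [ 0.436 -0.056] [0.102 0.023] [[0.439, -0.004], [0.456, -0.104], [0.434, -0.108], [0.416, -0.008]]
[475.7 276. ] [ 0.444 -0.291] [0.054 0.052] [[0.465, -0.26], [0.475, -0.313], [0.424, -0.321], [0.414, -0.268]]
[302. 273.] [0.455 0.104] [0.05 0.05] [[0.48, 0.129], [0.479, 0.079], [0.429, 0.079], [0.43, 0.129]]
[241.1 262.7] [0.479 0.244] [0.072 0.06 ] [[0.462, 0.287], [0.525, 0.253], [0.497, 0.2], [0.434, 0.234]]
[164.9 264. ] [0.478 0.418] [0.063 0.184] [[0.486, 0.514], [0.544, 0.491], [0.47, 0.322], [0.412, 0.346]]
[551.5 242.4] [ 0.519 -0.467] [0.122 0.147] [[0.587, -0.401], [0.6, -0.523], [0.453, -0.531], [0.44, -0.412]]
[343.4 213.5] [0.591 0.008] [0.086 0.232] [[0.578, 0.131], [0.662, 0.11], [0.603, -0.114], [0.52, -0.092]]
[559.2 174.6] [ 0.677 -0.493] [0.094 0.053] [[0.679, -0.44], [0.722, -0.524], [0.674, -0.546], [0.631, -0.462]]
[610. 247.] [ 0.508 -0.599] [0.134 0.445] [[0.735, -0.547], [0.733, -0.681], [0.29, -0.649], [0.291, -0.52]]
[458.5 156. ] [ 0.723 -0.262] [0.147 0.029] [[0.738, -0.189], [0.737, -0.335], [0.708, -0.334], [0.71, -0.188]]
[197.4 157.8] [0.726 0.348] [0.189 0.075] [[0.708, 0.447], [0.807, 0.287], [0.743, 0.248], [0.645, 0.408]]
```

View pics/gate_t.png

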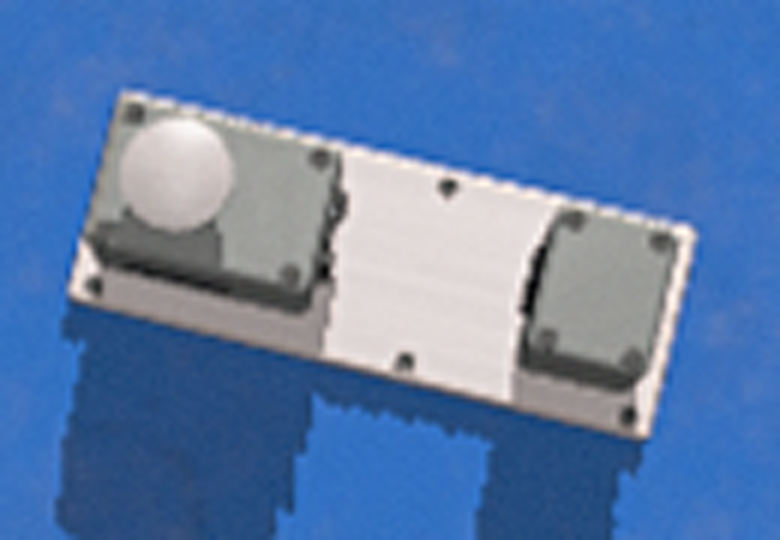

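View pics/rack_t.png

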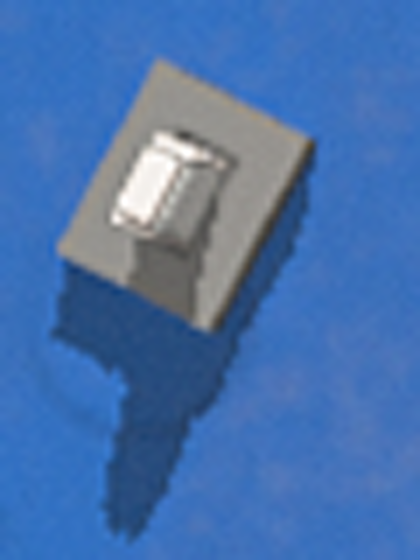

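View pics/blk_t.png

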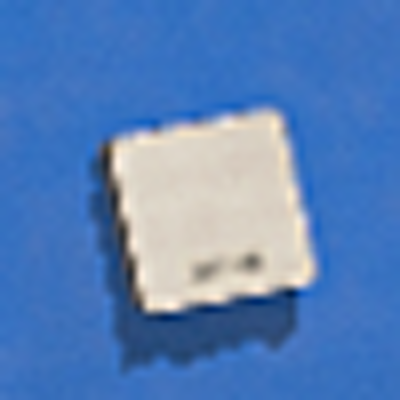

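View pics/gate_s.png

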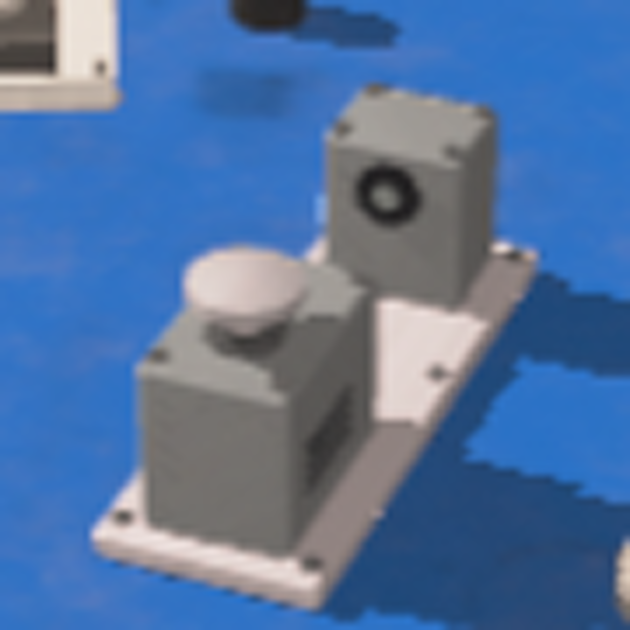

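View pics/rack_s.png

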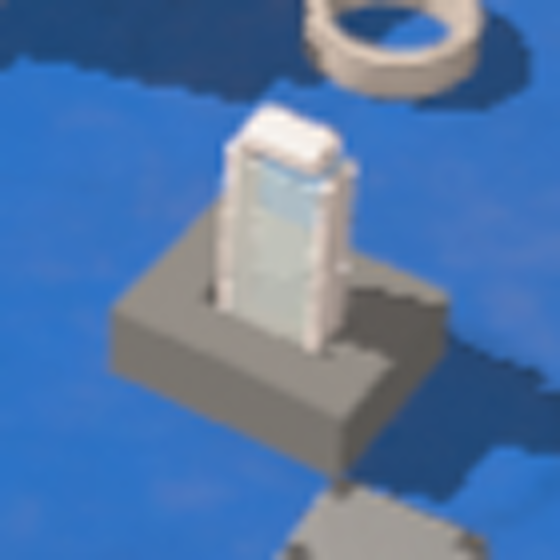

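Reading the crops: the base corners of the large gate, the rack top corners and the block top corners are all clear. The cell's long axis lies along the rack's 70 mm side. Next I compute the poses.

```bash
python3 - <<'E'
from h import *
import json
c=imaging.camera("top");cs=imaging.camera("side")
def cr(pts,x0,y0,s): return [((x+.5)/s-.5+x0,(y+.5)/s-.5+y0) for x,y in pts]
def quad(n,pts,x0,y0,s,z,cam=c):
    P=np.array([onz(cam,*p,z)[:2] for p in cr(pts,x0,y0,s)])
    e=[P[(i+1)%4]-P[i] for i in range(4)]
    print(n,P.mean(0).round(4),"len",np.round([np.linalg.norm(v) for v in e],4),"ang",np.round([np.degrees(np.arctan2(v[1],v[0])) for v in e],1)); return P.mean(0)
quad("gate top",[(120,93),(695,232),(648,437),(70,297)],280,170,6,.012)
quad("rack top",[(160,58),(315,145),(212,330),(60,248)],215,235,7,.022)
quad("blk top",[(108,142),(282,107),(320,280),(145,313)],450,250,8,.013)
quad("rack side",[(110,310),(345,418),(450,295),(225,200)],310,290,8,.022,cs)
d=cr([(176,173)],280,170,6)[0]; print("dome head center top z~.102",onz(c,*d,.102).round(4))
d2=cr([(248,287)],260,210,7)[0]; print("dome side",onz(cs,*d2,.101).round(4), tri(c,d,cs,d2).round(4))
# gate base via side: bottom-left corners z .012
for p in [(95,535),(325,600),(540,255)]: print("gate side corner",onz(cs,*cr([p],260,210,7)[0],.012).round(4))
# stopper center
st=cr([(152,186)],215,235,7)[0]; print("stopper",onz(c,*st,.08).round(4))
st2=cr([(295,130)],310,290,8)[0]; print("stopper side",onz(cs,*st2,.08).round(4),tri(c,st,cs,st2).round(4))
print(state()["time"])
E
```

```text
gate top [0.5901 0.0084] len [0.2278 0.0812 0.2274 0.0816] ang [-104.3  166.    75.8  -13.8]
rack top [0.4794 0.2409] len [0.0581 0.0678 0.0561 0.069 ] ang [-119.6  151.    61.5  -27.4]
blk top [ 0.4446 -0.2912] len [0.0506 0.0497 0.0505 0.0491] ang [ -79.2 -169.9  100.1   10.2]
rack side [0.4799 0.2463] len [0.0697 0.0546 0.0679 0.0536] ang [ 153.4 -117.7  -25.7   60.4]
dome head center top z~.102 [0.6103 0.0836 0.102 ]
dome side [0.6084 0.0902 0.101 ] [0.6103 0.0837 0.0969]
gate side corner [0.6578 0.115  0.012 ]
gate side corner [0.5758 0.1392 0.012 ]
gate side corner [ 0.5211 -0.0838  0.012 ]
stopper [0.4796 0.2409 0.08  ]
stopper side [0.4797 0.2454 0.08  ] [0.4798 0.2415 0.0768]
0.35
```

The dome measures 78 mm from the base centre. That fits if the base is not centred on the gate origin: 85+80+46 mm of housings on a 230 mm base puts its centre about 19.5 mm toward the lamp. I'll check this from the wrist camera as I go. The block comes first.

```bash
python3 - <<'E'
from h import *
c=imaging.camera("top")
def cr(x,y,x0=280,y0=170,s=6): return ((x+.5)/s-.5+x0,(y+.5)/s-.5+y0)
a=[onz(c,*cr(*p),.079)[:2] for p in [(338,152),(314,296),(551,208),(528,350)]]
l=(a[0]+a[1])/2;r=(a[2]+a[3])/2
print(l,r,np.linalg.norm(l-r),(l+r)/2)
for th in (10.2,-169.8,100.2,-79.8):
    R=down(th); print(th,np.round(arm.ik([.4446,-.2912,.2],R),0) if arm.ik([.4446,-.2912,.2],R) is not None else None)
for th in (75.8,-104.2,-14.2,165.8):
    q=arm.ik([.609,.082,.2],down(th)); print(th,None if q is None else np.round(q,0))
R=down(10.2)
best=min((10.2,-169.8,100.2,-79.8),key=lambda t:abs(arm.ik([.4446,-.2912,.2],down(t))[5]) if arm.ik([.4446,-.2912,.2],down(t)) is not None else 999)
print(best)
arm.move_to([.4446-0.0,-.2912,.2],down(best))
w=imaging.camera("wrist");save(w,"w_blk")
print(proj(w,[.4446,-.2912,.013]),state()["time"],state()["position"])
E
```

```text
[0.59524691 0.03047996] [ 0.57446546 -0.0461902 ] 0.0794366597791544 [ 0.58485618 -0.00785512]
10.2 [-41.  19. -13.  57.   0.  39.]
-169.8 [ -41.   19.  -13.   57.    0. -141.]
100.2 [-41.  19. -13.  57.   0. -51.]
-79.8 [-41.  19. -13.  57.   0. 129.]
75.8 [ 1. 28.  1. 62.  0. 15.]
-104.2 [   1.   28.    1.   62.    0. -165.]
-14.2 [  1.  28.   1.  62.   0. 105.]
165.8 [  1.  28.   1.  62.   0. -75.]
10.2
[311.25741403 218.30873691] 1.5333 [ 0.44418108 -0.29225583  0.20028587]
```

View pics/w_blk.png

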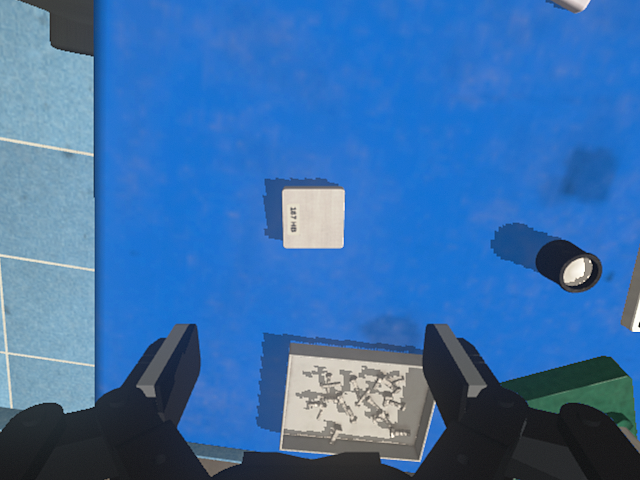

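The block's centre shows at (314,217) against a predicted (311,218), so about 2 mm off, and it is square to the jaws. I'll touch the bench with the fingertips, back off and grip.

```bash
python3 - <<'E'
from h import *
w=imaging.camera("wrist")
X=onz(w,314.,217.,.013); print(X)
p=(X[:2]+np.array([.4446,-.2912]))/2
R=down(10.2)
arm.move_to([*p,.06],R); arm.set_gripper(0.75)
hit=arm.move_linear([*p,.014],feed=.04,threshold=4); s=state(); print(hit,s["position"],s["force"],s["width"])
z=s["position"][2]
arm.move_linear([*p,z+.003],feed=.03)
arm.set_gripper(0.0); s=state(); print(s["width"],s["position"],s["time"])
np.save("zg.npy",[*s["position"]])
save(imaging.camera("side"),"s_grip"); save(imaging.camera("wrist"),"w_grip")
E
```

```text
[ 0.44646731 -0.29007834  0.013     ]
True [ 0.44531888 -0.29045191  0.01597142] [0.04083946 0.46892541 6.68688808] 0.7517494424017452
0.5701759392943357 [ 0.44558484 -0.29063052  0.01940165] 4.1083
```

View pics/w_grip.png

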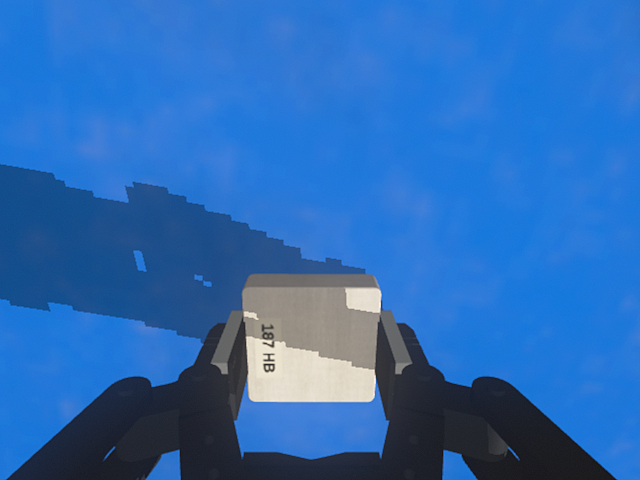

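The block is gripped, level and nearly centred between the pads, spanning x 246–379 and y 287–402. I'll lift it and check the dome from above with the wrist camera.

```bash
python3 - <<'E'
from h import *
w=imaging.camera("wrist"); X=onz(w,312.5,344.5,.013); s=state()
d=s["tool_rot"].T@(X-s["position"]) if hasattr(s["tool_rot"],'T') else np.array(s["tool_rot"]).T@(X-np.array(s["position"]))
print("block in tool",d)
p=s["position"]
arm.move_linear([p[0],p[1],.16],feed=.2)
R=down(75.8)
arm.move_to([.61,.05,.33],R)
w=imaging.camera("wrist");save(w,"w_gate");print(state()["time"],state()["width"])
for X in ([.609,.0825,.105],[.5851,-.009,.012]): print(proj(w,X))
np.savez("w.npz",**{k:w[k] for k in("vertical_fov","cx","cy","R","t")})
E
```

```text
block in tool [-0.00021651  0.00639538  0.00070019]
6.7 0.5678706709791078
[348.42612704 199.01602503]
[256.02917956 181.06137951]
```

View pics/w_gate.png

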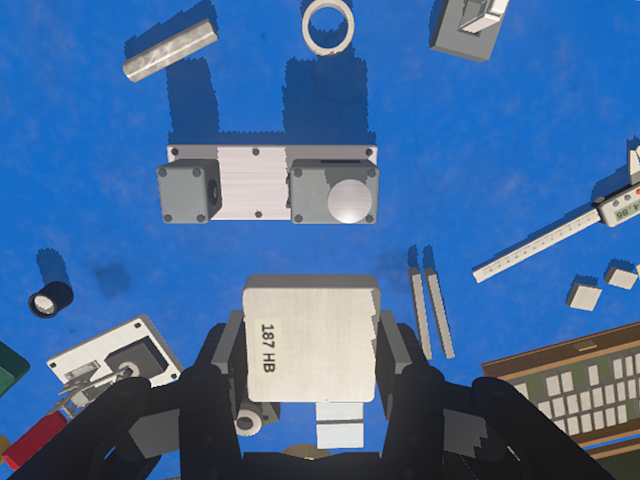

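The dome is at (350,202) against a predicted (348.4,199), and the base spans (167–378,145–223). I'll refine the positions from this view.

```bash
python3 - <<'E'
from h import *
w=dict(np.load("w.npz")); im=cv2.imread("pics/w_gate.png")
cv2.imwrite("pics/w_gate_z.png",cv2.resize(im[130:235,150:400],None,fx=3.2,fy=3.2,interpolation=cv2.INTER_CUBIC))
print("dome",onz(w,350,202,.102))
C=[onz(w,*p,.012)[:2] for p in [(167,145),(378,145)]]; print(C, np.linalg.norm(C[0]-C[1]),np.degrees(np.arctan2(*(C[1]-C[0])[::-1])))
print(onz(w,256,151.5,.012),onz(w,258,214,.012))
E
```

```text
dome [0.61271148 0.08339536 0.102     ]
[array([ 0.52377396, -0.09084963]), array([0.58057923, 0.13020848])] 0.2282400691867279 75.588525701673
[5.54308266e-01 3.83929533e-04 1.20000000e-02] [ 0.62177845 -0.01786019  0.012     ]
```

View pics/w_gate_z.png

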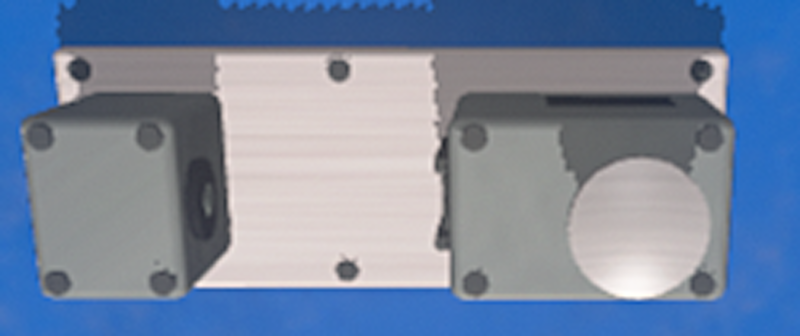

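Every view agrees to within about 2 mm: dome at (0.611,0.083), gate origin at (0.587,-0.009). Placing the block.

```bash
python3 - <<'E'
from h import *
R=down(75.8); D=[.6112,.0834]
arm.move_to([*D,.17],R)
arm.move_linear([*D,.1245+.003],feed=.08)
f0=np.array(state()["force"])
arm.move_linear([*D,.1175],feed=.03)
s=state(); print(np.array(s["force"])-f0,s["position"],s["time"])
arm.set_gripper(0.80); print(state()["width"])
arm.move_linear([*D,.20],feed=.1)
arm.move_linear([.61,.03,.30],feed=.25)
w=imaging.camera("wrist");save(w,"w_pl");c=imaging.camera("side");save(c,"s_pl",(240,190,370,310),6); print(state()["time"],proj(w,[*D,.11]))
E
```

```text
[-0.67168186  1.36533874 -0.55354234] [0.61109982 0.08338486 0.11744878] 8.5583
0.798948080296477
10.5667 [376.92176429 204.63531096]
```

View pics/w_pl.png

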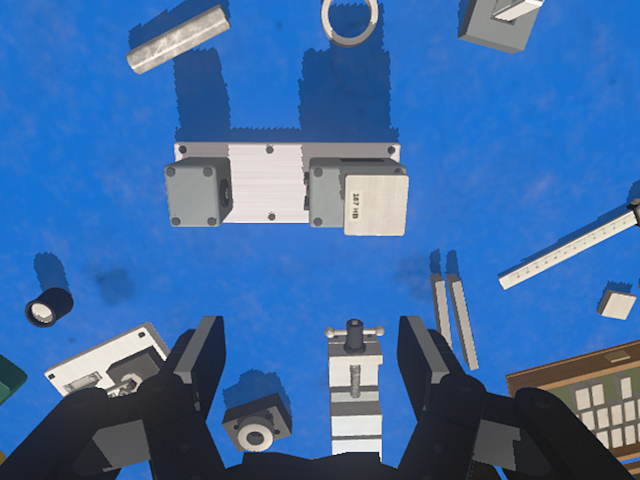

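View pics/s_pl.png

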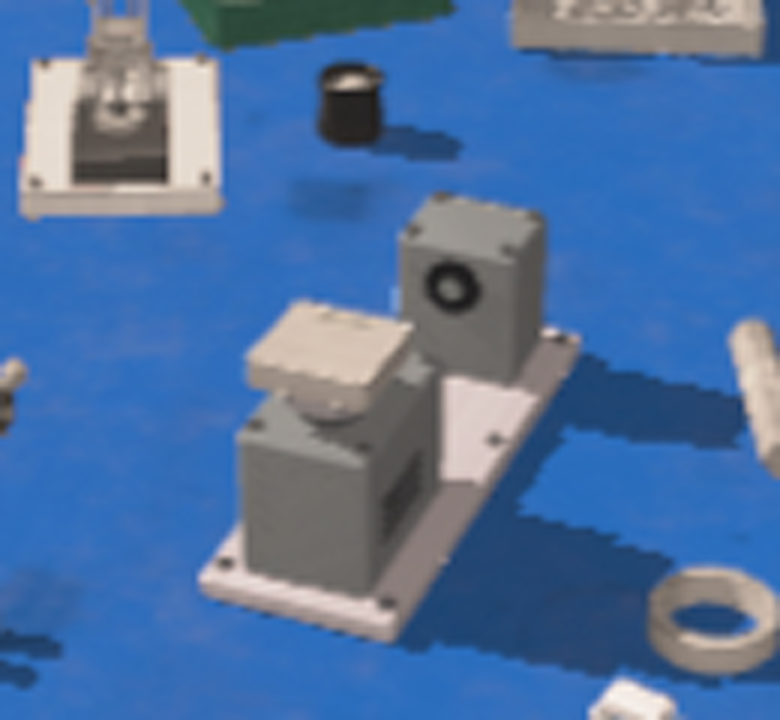

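The block sits level at (376,205), as predicted. Now the cell: I'll hover over the rack and look.

```bash
python3 - <<'E'
from h import *
R=down(152.1)
arm.set_gripper(1.0)
arm.move_to([.48,.242,.27],R)
w=imaging.camera("wrist");save(w,"w_rack");print(state()["time"],np.round(state()["q"],0))
np.savez("w2.npz",**{k:w[k] for k in("vertical_fov","cx","cy","R","t")})
for X in ([.48,.242,.022],[.48,.242,.08]): print(proj(w,X))
cv2.imwrite("pics/w_rack_z.png",cv2.resize(w["color"][120:320,220:420,::-1],None,fx=3,fy=3,interpolation=cv2.INTER_CUBIC))
E
```

```text
11.9167 [ 19.  18.  -5.  67.  -0. -43.]
[312.98695493 203.92057243]
[313.27355111 219.86815699]
```

View pics/w_rack.png

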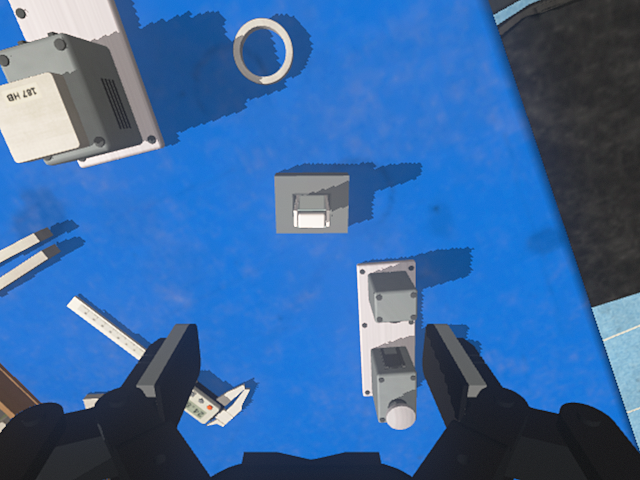

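View pics/w_rack_z.png

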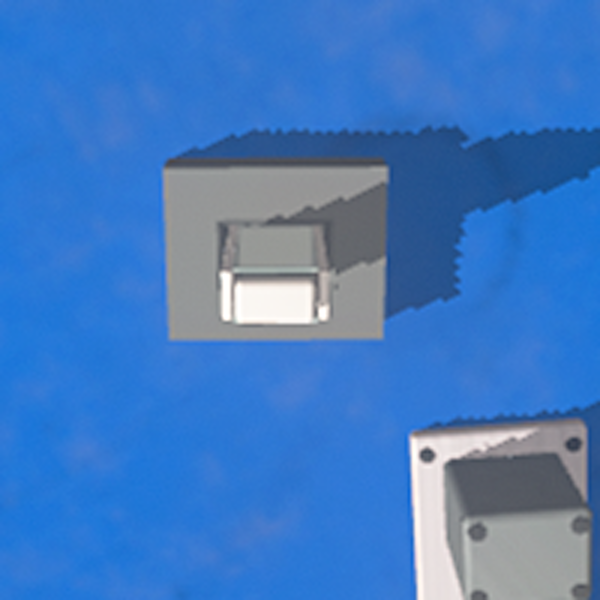

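The stopper is at (311,219.7) against a predicted (313.3,219.9), so under 2 mm off, and the rack is square to the jaws. Grasping.

```bash
python3 - <<'E'
from h import *
w=dict(np.load("w2.npz")); X=onz(w,311.2,219.7,.08); print(X)
p=(X[:2]+np.array([.4797,.2411]))/2; print(p)
R=down(152.1)
arm.move_linear([*p,.15],feed=.2)
arm.move_linear([*p,.051],feed=.08)
f0=np.array(state()["force"])
arm.set_gripper(0.0); s=state(); print(s["width"],np.array(s["force"])-f0,s["time"],s["position"])
w=imaging.camera("wrist");save(w,"w_cg");save(imaging.camera("side"),"s_cg",(270,240,400,360),6)
E
```

```text
[0.48142732 0.24107584 0.08      ]
[0.48056366 0.24108792]
0.34775952054533915 [-0.0587121   0.74884342  4.29408498] 14.6 [0.48074073 0.24117874 0.05125579]
```

View pics/w_cg.png

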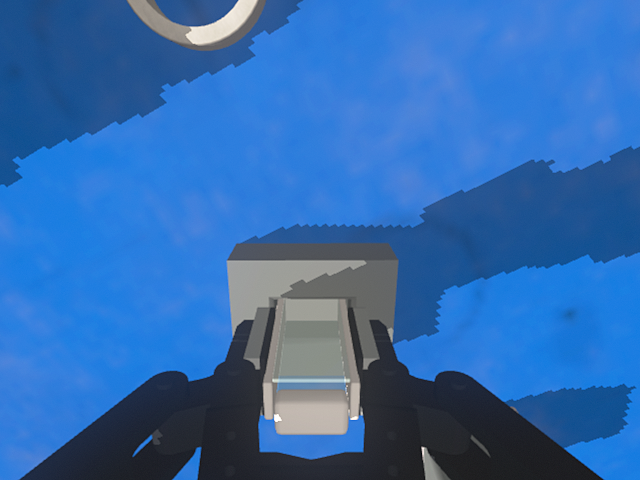

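View pics/s_cg.png

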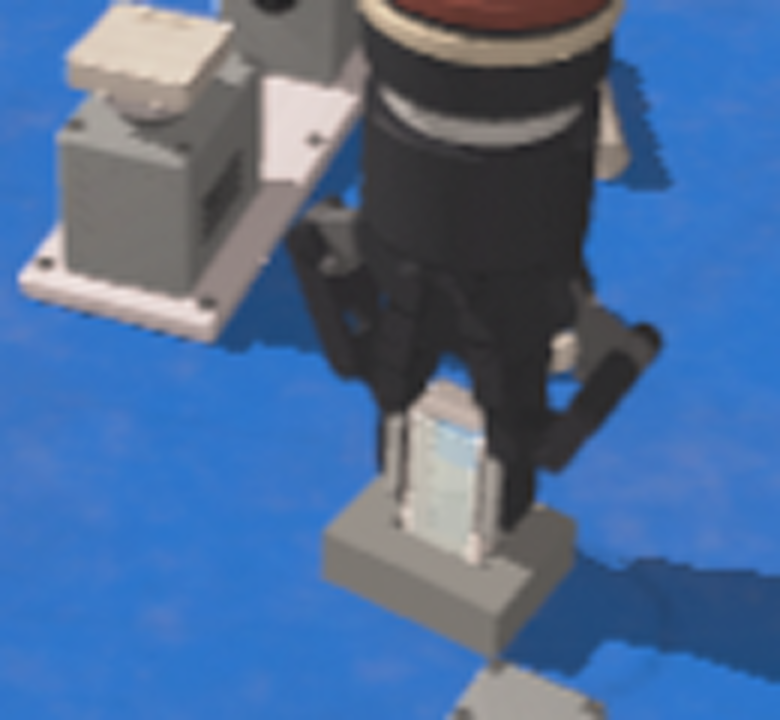

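The pads are flat on the frosted end faces with the windows free and the cell upright. Lifting and carrying it high over to the gate.

```bash
python3 - <<'E'
from h import *
p=state()["position"]
arm.move_linear([p[0],p[1],.09],feed=.06); arm.wait(.3)
arm.move_linear([p[0],p[1],.25],feed=.2)
O=[.587,-.0087]; R=down(165.8)
arm.move_to([*O,.25],R)
s=state();print(s["time"],s["width"],s["position"],np.round(s["q"],1))
w=imaging.camera("wrist");save(w,"w_hov");save(imaging.camera("side"),"s_hov",(220,120,380,310),4)
E
```

```text
17.8083 0.3425657623838615 [ 0.58656592 -0.00780166  0.24949759] [ -7.9  23.6   0.8  67.3   0.  -83.7]
```

View pics/w_hov.png

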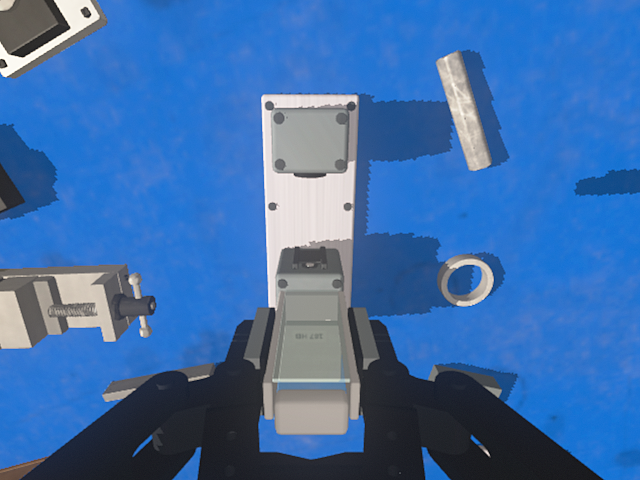

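View pics/s_hov.png

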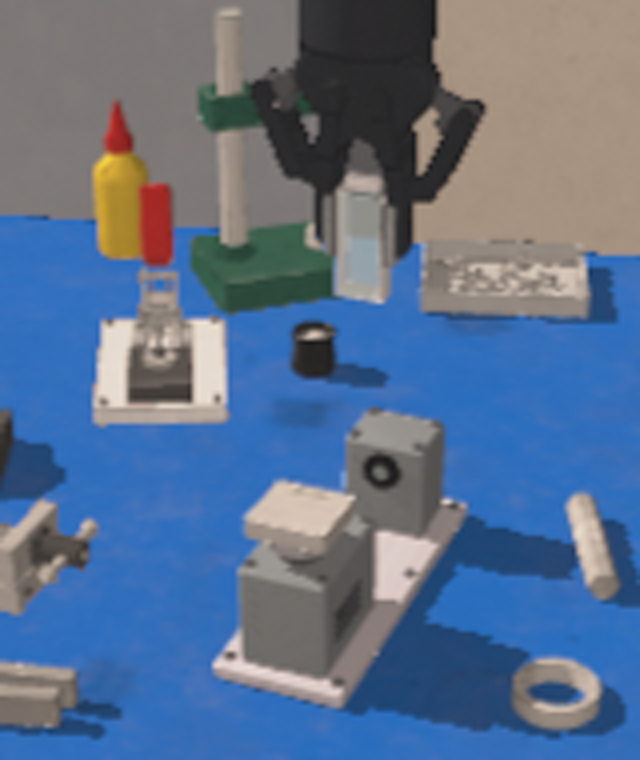

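The cell is upright in the hand and in line with the gate. The base edges are at u=264 and 357, and the mid screws at (272,206) and (348,206). I'll fix the origin from the screws before descending.

```bash
python3 - <<'E'
from h import *
w=imaging.camera("wrist"); c=imaging.camera("top")
a=onz(w,272.5,206.5,.012);b=onz(w,348,206.5,.012);print(a,b,np.linalg.norm(a-b),(a+b)/2,np.degrees(np.arctan2(*(a-b)[1::-1])))
def edge(v,z=.012):
    im=w["color"].astype(int); r=im[int(v)]; wh=(r[:,0]>150); xs=np.where(wh[240:380])[0]+240; l,rr=xs.min()-.5,xs.max()+.5
    A=onz(w,l,v,z);B=onz(w,rr,v,z); print(v,l,rr,((A+B)/2).round(4),np.linalg.norm(A-B))
for v in (190,200,215,225): edge(v)
E
```

```text
[ 0.62211453 -0.01638929  0.012     ] [0.55392703 0.00089596 0.012     ] 0.07034426182059848 [ 0.58802078 -0.00774667  0.012     ] -14.224604619982069
190 264.5 354.5 [ 0.5849 -0.0229  0.012 ] 0.08269867876434184
200 264.5 353.5 [ 0.5876 -0.014   0.012 ] 0.08246832745686336
215 265.5 353.5 [ 0.5907 -0.      0.012 ] 0.08258486988062964
225 265.5 352.5 [0.5936 0.0093 0.012 ] 0.08234858652519478
```

Screws, edges and the top view agree on (0.5875,-0.008) to within 2 mm, with yaw -14.2°. Descending.

```bash
python3 - <<'E'
from h import *
O=[.5876,-.0080]; R=down(165.8)
arm.move_linear([*O,.14],feed=.15)
f0=np.array(state()["force"])
print(arm.move_linear([*O,.0758],feed=.05,threshold=8)); arm.wait(.5)
s=state();print(s["time"],s["width"],s["position"],np.array(s["force"])-f0,np.round(s["tool_rot"],3).tolist())
w=imaging.camera("wrist");save(w,"w_fin");c=imaging.camera("side");save(c,"s_fin",(240,170,380,310),5);t=imaging.camera("top");save(t,"t_fin",(270,130,420,270),5)
E
```

```text
False
20.825 0.34119762038010076 [ 0.58761055 -0.00797865  0.07580681] [0.59641666 0.3354071  0.63681531] [[0.245, 0.0, -0.969], [0.969, 0.0, 0.245], [0.0, -1.0, -0.0]]
```

View pics/w_fin.png

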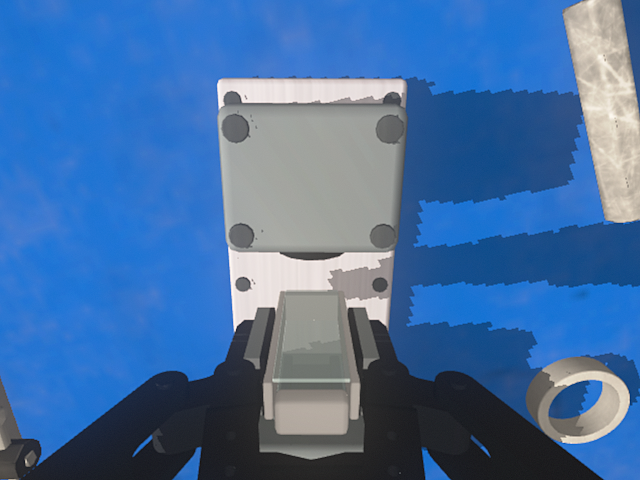

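View pics/s_fin.png

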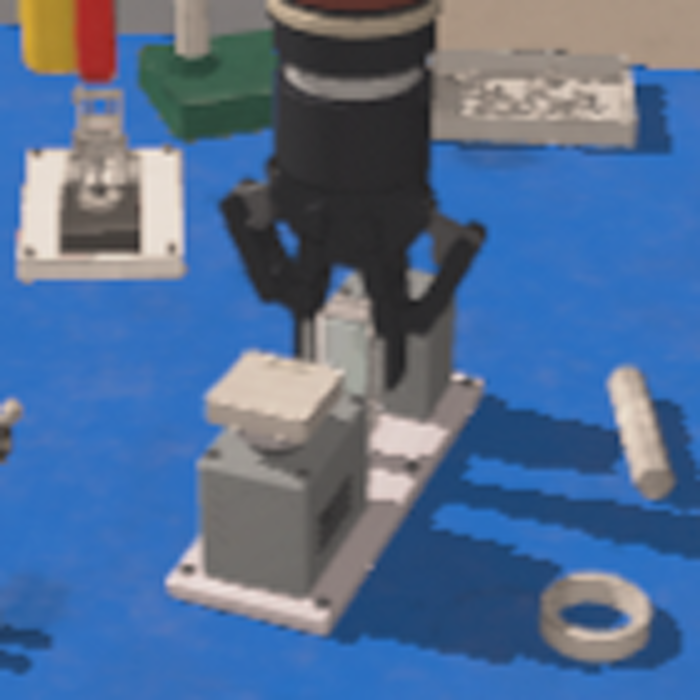

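View pics/t_fin.png

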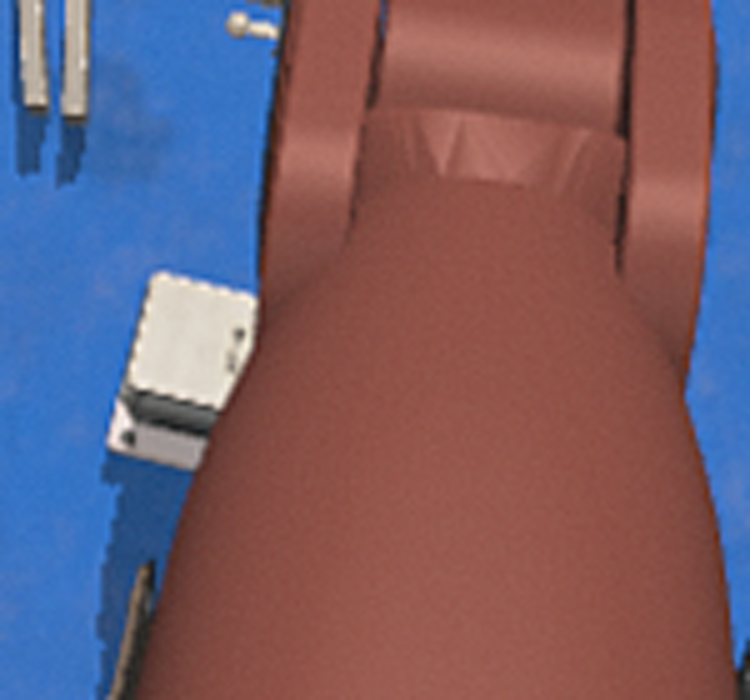

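The cell's centre is at u≈311.5 and the midpoint of the two mid screws is also at 311.5. The cell is upright and clear of both housings. The block is still level on the dome, and the force on the tool has not changed. Handing in.

```bash
python3 - <<'E'
from h import *
job.sign_off(); print(state()["time"],state()["width"],state()["position"])
E
```

```text
the job is handed in; nothing more can be done
the job is handed in; nothing more can be done
```

I placed the steel block on the lamp's dome and let go. Then I lifted the cell out of its rack by its frosted faces and handed the job in while holding it in the light path. Robot time was about 21 s of the 64 s allowed. No verdict is reported, and the plunger's travel can't be read directly.

- **Block:** it lay level on the dome, within about 2 mm of the measured dome centre when I checked just after release. It was still level in the last side view. I judged the plunger down by eye.
- **Cell:** the pads were on the frosted faces only. It was centred sideways on the gate to within about 2 mm and square to it to within about 1°. By calculation the window centre was at about 60 mm height. The opening held steady at 0.34 and there was no contact force on the way down.
- **Bystanders:** the ring and hex bar are in the last pictures and look unmoved. The loupe isn't in them, but I never worked near it.
- **Disagreements:** the side camera's ray positions sat about 5 mm off in y from the top and wrist cameras, so I used the top and wrist values, which agreed to within about 2–3 mm. I first took the base centre as the gate origin; the dome and housing positions showed it was about 19 mm off, and I corrected it before placing anything.

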